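Charge a grinding jar with its balls and put the cup away

TASK

Charge the steel grinding jar on the balance for milling. Slide the lid of the wooden case open all the way, lift out the blue cup and, holding it close above the jar, tip all seven white grinding balls into the jar, leaving the jar open where it stands on the pan. Then stand the empty cup upright back inside the case, slide the lid fully shut again, and leave everything else on the bench undisturbed.

Things in the scene. Friction and masses are not known exactly. Their poses are not given: they have to be found in the camera images.
- case: Wooden slide-lid storage case, fixed to the bench. Outside 168 mm along its x axis (the slide direction), 146 mm along y, 96 mm high; inside 150 mm (x) by 128 mm (y), inner floor 8 mm above its underside. Origin: centre of the underside. The end wall at +x is low (its top at 82 mm) so that the lid passes over it; the other walls are 96 mm high, the two side walls holding the lid's grooves.
- lid (a joint): Sliding lid of the case, a 6 mm wooden panel in grooves, top face 90 mm above the case's underside. 0 m = fully shut; it slides along the case's +x axis over the low end wall, to a stop at 0.140 m = all the way open (rear edge then 65 mm past the case's centre). It starts shut or a little ajar. It moves with about 1 to 2 N and stays where it is left.
- lid_bar (a point): Centre of the top face of the dark wooden grip bar on the lid; it moves with the lid. The bar is 14 mm thick along the case's x axis, 56 mm long along the case's y axis and stands 24 mm above the lid's top face (bar top 114 mm above the case's underside). With the lid shut it lies 25 mm towards the low end from the case's centre. Axes as the case's.
- cup: Blue plastic dosing cup, a plain straight round cup: 62 mm outside diameter, 68 mm high, wall 3 mm, floor 4 mm thick, 70 g. It stands on the inner floor of the case, near the middle (up to 14 mm from it towards the closed end, up to 12 mm sideways), its mouth up and 76 mm above the case's underside, with the seven balls loose in it. Origin: centre of its underside; z points to the mouth.
- jar: Thick-walled round steel grinding jar, open at the top, standing loose on the pan of the balance: 88 mm outside diameter, 64 mm high, bore 68 mm in diameter and 52 mm deep, about 1 kg. Origin: centre of its underside; z points to the mouth.
- balance: White compact laboratory balance, fixed to the bench, 225 mm (x) by 195 mm (y), body 44 mm high, grey display panel at its -x end; origin: centre of the underside. Its round steel pan, 132 mm in diameter, has its top 58 mm above the bench and lies 30 mm along +x from the centre.
- ball0: White ceramic grinding ball 1 of seven, 20 mm in diameter, 25 g, polished and slippery, alike and loose in the cup at the start. Origin: its centre.
- ball1: White ceramic grinding ball 2 of seven, 20 mm in diameter, 25 g, polished and slippery, alike and loose in the cup at the start. Origin: its centre.
- ball2: White ceramic grinding ball 3 of seven, 20 mm in diameter, 25 g, polished and slippery, alike and loose in the cup at the start. Origin: its centre.
- ball3: White ceramic grinding ball 4 of seven, 20 mm in diameter, 25 g, polished and slippery, alike and loose in the cup at the start. Origin: its centre.
- ball4: White ceramic grinding ball 5 of seven, 20 mm in diameter, 25 g, polished and slippery, alike and loose in the cup at the start. Origin: its centre.
- ball5: White ceramic grinding ball 6 of seven, 20 mm in diameter, 25 g, polished and slippery, alike and loose in the cup at the start. Origin: its centre.
- ball6: White ceramic grinding ball 7 of seven, 20 mm in diameter, 25 g, polished and slippery, alike and loose in the cup at the start. Origin: its centre.
- jar_lid: Bystander: the jar's steel lid, a disc 90 mm in diameter and 26 mm high with its central boss, lying on the bench. Origin: centre of its underside.
- amber_bottle: Bystander: small amber glass bottle, 48 mm in diameter, 105 mm high, standing between case and balance. Origin: centre of its underside.
- sample_tub: Bystander: small white tub with a blue cap, 52 mm in diameter, 55 mm high. Origin: centre of its underside.
- spatula: Bystander: thin steel lab spatula, 173 mm long, lying flat beyond the case and the balance. Origin: underside, its long axis along x.
- brush: Bystander: wooden-handled cleaning brush, 170 mm long, lying flat. Origin: underside, its long axis along x.

How it is judged:
By the outcome, as a careful person would: the job done as asked, in the order asked, and still so for the second after the job is handed in, with the robot touching nothing.
It also fails if it takes over 64 s, if anything falls off the work surface, if the arm or the gripper's body presses on something with over 40 N, if the wrist force passes 120 N, or if a joint passes its speed limit or range.

ROBOT

A 6-joint arm with a two-finger parallel gripper is mounted at the origin on the work surface. World frame = base frame: x ahead of the robot, y to its left, z up, the work surface at z = 0. Lengths are in m, angles in rad, forces in N, time in s.
With the tool pointing down it reaches from about 0.275 to 0.875 m from the base axis. Payload 12.5 kg.
Tool frame: the origin (TCP) lies at the very end of the fingers, on their centre line; the grasp point (between the pads) lies 19 mm behind it; z points along the fingers, y is the line along which they close (so a half turn about z gives the same grasp; the last joint's range is limited). The gripper opens to 85 mm and grips with 20 to 120 N. Pads are 22 mm wide; open, the fingers measure 114 mm over their backs; the gripper's body (76 mm by 85 mm) begins 54 mm behind the grasp point. The pads swing forward as they close: fully open they stand 13 mm farther back than shut.
Start: joints at [1.243, 0.351, 1.652, -0, 1.139, -0.085], TCP at [0.132, 0.534, 0.231] pointing down, gripper open.
Joint ranges: [-2.75, 2.75], [-0.79, 2.1], [0.01, 2.65], [-1.57, 4.71], [0.07, 3.14], [-2.87, 2.87]. Speed limits (rad/s): [2.22, 2.22, 2.79, 3.14, 3.14, 3.14].

INTERFACE

Orientations are given as a 3x3 rotation matrix whose columns are the frame's x, y, z axes.
In Python, from bench import manip gives the robot as it stands. Calls block until the motion is done:
- manip.move_ptp(position, orientation): joint-space move of the TCP to a pose.
- manip.move_l(position, attitude=None, max_speed=0.15): straight line of the TCP; attitude=None keeps the orientation; max_speed is the mean speed in m/s.
- manip.move_j(angles): joint-space move.
- manip.set_gripper(opening, effort=None): opening from 0.0 (shut) to 1.0 (fully open); effort is the grip in N (None keeps the last); returns when the fingers have stopped.
- manip.dwell(seconds).
- manip.inverse_kinematics(position, orientation): joint angles nearest the present ones, or None.
- manip.grab_frame(name): name is "side" or "top" or "wrist"; returns (picture, depth): 384x512x3 uint8, red, green, blue; 384x512 float32, m along the optical axis (not along the pixel's ray), 0 where there is no reading.
- manip.get_calibration(name): a dict with "camera_matrix" (3x3 intrinsics, pixels), "k1" (the pictures are not rectified: a ray, as slopes to the right and down, at radius r is drawn at 1 + k1 r^2 times it, then the intrinsics apply), "R" (3x3) and "t" (3): a world point X has camera coordinates R X + t. Camera axes: x right, y down, z forward; pixel columns grow to the right and rows downward; lengths in m; the calibration is good to about 2 mm. A picture is of the moment at which its call begins: read the wrist's pose just before it. get_calibration takes no time and is no camera call; for the wrist camera it gives the pose at the moment of the call.
A pose or a line that the arm cannot do raises manip.Unreachable and nothing moves.
- manip.sign_off(): hands the job in; it is judged then, once.
Trained networks look in the newest picture that a camera, given by its name, has taken for a name from the list of things; names that differ only in an ending like _2 or _b are one class to them, and where a whole thing is asked for, a point or a joint stands for the part that bears it (a point fixed in the world has none). Each returns a list of dicts, best first, with "confidence" (0 to 1); they miss things now and then, are a little off and sometimes report something else, mostly with a low value. They report only what shows in the picture. A call takes as long as a camera call.
- manip.look_for(camera, name): "at" ([x, y, z] in m, in world coordinates, good to about 4 mm: the middle of the surface that is visible of it).
Readings, each from a call of its own:
- manip.current_time(): time.
- manip.current_qpos(): joint angles.
- manip.current_joint_vel(): joint speeds.
- manip.current_joint_torque(): joint torques, N m.
- manip.current_ee_pos(): TCP position.
- manip.current_tcp_rot(): TCP orientation.
- manip.current_force(): force on the tool from outside, world axes, zero at the start.
- manip.current_ft_torque(): the same for the moment, N m.
- manip.current_grip_width(): opening from 0.0 (shut) to 1.0 (fully open).
- manip.current_grip_force(): force on a finger pad.
Only numpy, scipy, OpenCV 4.12 (cv2) and the standard library are available. Lean on these libraries where they do the work, as an engineer would, in place of code of your own. Each camera call takes 0.05 s, during which the arm holds its last target. There are 200 camera calls.

## Working session

There is one attempt and no reset: what is moved stays moved. The work goes in short steps, each a Python script; the robot and the scene stay as the last script left them, time stands still between calls to the robot, and variables do not carry over. Pictures are saved under pics/ and viewed, at most 10 in all, crops included, and the job is handed in when it is done.

```bash
ls; mkdir -p pics
python3 - <<'E'
from bench import manip
import cv2, numpy as np
ims=[]
for c in ("top","side"):
    p,d=manip.grab_frame(c); cv2.imwrite(f"pics/{c}0.png",p[:,:,::-1]); np.savez(f"pics/{c}0.npz",p=p,d=d)
    k=manip.get_calibration(c); print(c,-k["R"].T@k["t"],k["R"][2])
    for n in ["case","lid","lid_bar","cup","jar","balance","jar_lid","amber_bottle","sample_tub","spatula","brush"]:
        r=manip.look_for(c,n); print(n,[(np.round(x["at"],3),round(x["confidence"],2)) for x in r[:2]])
print(manip.current_time(),manip.current_tcp_rot())
E
```

```text
bench.py
pics
top [ 3.86008755e-01 -5.45147983e-04  1.16227241e+00] [ 0.19657828  0.01346605 -0.98039566]
case []
lid [(array([ 0.511, -0.198,  0.089]), 0.95)]
lid_bar [(array([ 0.508, -0.198,  0.092]), 0.65)]
cup [(array([ 0.507, -0.197,  0.091]), 0.16)]
jar [(array([0.52 , 0.183, 0.093]), 0.78), (array([ 0.426, -0.02 ,  0.056]), 0.71)]
balance [(array([0.463, 0.178, 0.045]), 0.9)]
jar_lid [(array([0.433, 0.419, 0.017]), 0.65)]
amber_bottle [(array([ 0.757, -0.007,  0.006]), 0.34), (array([0.521, 0.183, 0.093]), 0.25)]
sample_tub [(array([ 0.426, -0.016,  0.051]), 0.62)]
spatula []
brush [(array([ 0.448, -0.463,  0.019]), 0.75)]
side [ 0.19500093 -0.76520791  1.16142416] [ 0.29209452  0.55084513 -0.78182507]
case [(array([ 0.501, -0.219,  0.09 ]), 0.76)]
lid [(array([ 0.512, -0.196,  0.087]), 0.63)]
lid_bar [(array([ 0.506, -0.198,  0.092]), 0.7), (array([ 0.498, -0.218,  0.092]), 0.24)]
cup []
jar [(array([0.519, 0.174, 0.099]), 0.65)]
balance [(array([0.458, 0.137, 0.048]), 0.87), (array([ 0.501, -0.223,  0.092]), 0.34)]
jar_lid [(array([0.431, 0.414, 0.016]), 0.88)]
amber_bottle [(array([ 0.594, -0.024,  0.063]), 0.87)]
sample_tub [(array([ 0.433, -0.028,  0.05 ]), 0.74), (array([ 0.596, -0.019,  0.065]), 0.53)]
spatula [(array([ 0.76 , -0.006,  0.002]), 0.41)]
brush [(array([ 0.452, -0.469,  0.02 ]), 0.64), (array([ 0.499, -0.219,  0.089]), 0.27)]
1.2 [[-9.70669133e-01  2.40419289e-01  2.02321335e-05]
 [ 2.40419290e-01  9.70669132e-01  4.31650299e-05]
 [-9.26100166e-06  4.67631573e-05 -9.99999999e-01]]
```

```bash
cat > h.py <<'E'
import numpy as np, cv2
from bench import manip
def cloud(c,d=None):
    """per-pixel world points (HxWx3)"""
    k=manip.get_calibration(c)
    if d is None: p,d=manip.grab_frame(c)
    h,w=d.shape; v,u=np.mgrid[:h,:w]
    uv=np.stack([u,v],-1).reshape(-1,1,2).astype(float)
    n=cv2.undistortPoints(uv,k["camera_matrix"],np.array([k["k1"],0,0,0.])).reshape(h,w,2)
    P=np.concatenate([n,np.ones((h,w,1))],-1)*d[...,None]
    W=(P-k["t"])@k["R"]; W[d<=0]=np.nan
    return W
E
python3 - <<'E'
from h import *
z=np.load("pics/top0.npz"); W=cloud("top",z["d"])
X,Y,Z=W[...,0],W[...,1],W[...,2]
def info(name,m):
    m=m.astype(np.uint8); n,l,s,c=cv2.connectedComponentsWithStats(m); 
    i=1+np.argmax(s[1:,4]); q=W[l==i]
    r=cv2.minAreaRect(q[:,:2].astype(np.float32)*1000); print(name,len(q),"minrect",r,"z",np.median(q[:,2]),"mean",q.mean(0))
info("bar",(Z>.104)&(Z<.13)&(Y<-.1)&(Y>-.3))
info("case",(Z>.075)&(Z<.13)&(Y<-.05)&(Y>-.35)&(X>.35)&(X<.65))
info("rim",(Z>.093)&(Z<.1)&(Y<-.05)&(Y>-.35))
info("lidpan",(Z>.086)&(Z<.0925)&(Y<-.05)&(Y>-.35))
info("jar",(Z>.11)&(Z<.13)&(Y>.08)&(Y<.28))
info("balance",(Z>.035)&(Z<.055)&(Y>.05)&(Y<.32))
info("bottle",(Z>.09)&(Z<.12)&(Y>-.1)&(Y<.05)); info("tub",(Z>.045)&(Z<.06)&(Y>-.1)&(Y<.04)&(X<.5))
E
```

```text
bar 122 minrect ((529.928466796875, -202.56292724609375), (56.55508804321289, 14.234992027282715), 83.85734558105469) z 0.11328092841909132 mean [ 0.52948196 -0.20180502  0.11297153]
case 3354 minrect ((504.4405822753906, -199.7345428466797), (148.1801300048828, 170.435302734375), 82.92404174804688) z 0.09095101458109646 mean [ 0.50332328 -0.19931435  0.0920924 ]
rim 573 minrect ((502.7121276855469, -199.6285400390625), (148.65504455566406, 166.05752563476562), 82.66521453857422) z 0.09635575633789377 mean [ 0.48034662 -0.19809778  0.0963508 ]
lidpan 2166 minrect ((510.21661376953125, -202.1622314453125), (133.4203643798828, 159.42767333984375), 83.84133911132812) z 0.09000773546765382 mean [ 0.50837946 -0.20064714  0.0898833 ]
jar 362 minrect ((522.35498046875, 187.3791961669922), (86.4690933227539, 84.22755432128906), 2.7287774085998535) z 0.12186333986712884 mean [0.52227363 0.18625473 0.12153732]
balance 3505 minrect ((487.5191345214844, 187.97079467773438), (223.19224548339844, 193.1802215576172), 7.1745171546936035) z 0.04524783651167262 mean [0.46973942 0.18337518 0.0451797 ]
bottle 60 minrect ((599.0997924804688, -10.07043170928955), (21.6375675201416, 19.399011611938477), 0.774817705154419) z 0.10468434205519316 mean [ 0.59841922 -0.00949509  0.10382768]
tub 218 minrect ((430.5622863769531, -15.713048934936523), (45.181976318359375, 43.38010025024414), 45.33549499511719) z 0.055421444979129535 mean [ 0.43016537 -0.01608929  0.0551968 ]
```

View pics/top0.png

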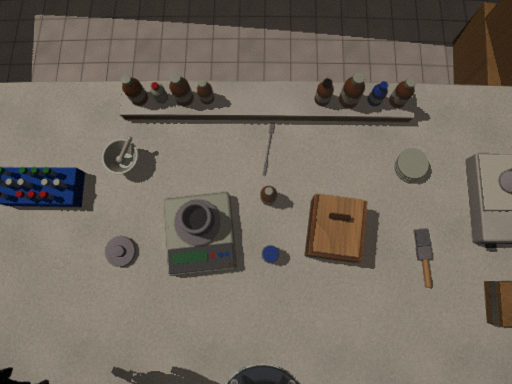

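View pics/side0.png

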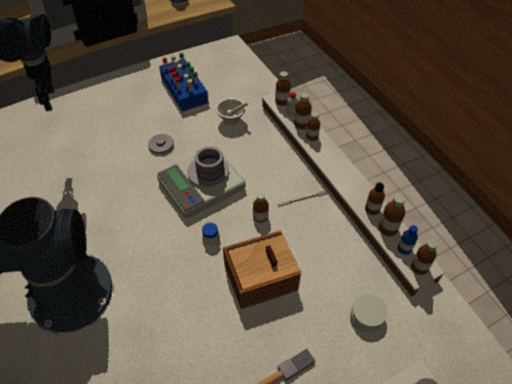

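The top view (x is up, y is left) shows the case at px (337,228), with its bar toward the far, low end and the lid almost shut. The jar is at (197,218) on the balance, the bottle at (268,195) and the tub at (271,254). The side view agrees with this. Next I'll open the lid, checking the IK for tipping first.

```bash
cat >> h.py <<'E'
YAW=np.radians(-6.6); CX=np.array([np.cos(YAW),np.sin(YAW),0]); CY=np.array([-CX[1],CX[0],0])
BAR0=np.array([.5299,-.2026,0])
def down(y):
    """tool pointing down, closing line along y"""
    z=np.array([0,0,-1.]); y=np.array(y)/np.linalg.norm(y); return np.column_stack([np.cross(y,z),y,z])
def best(p,ys):
    """pick the half-turn with the last joint nearest 0"""
    c=[(abs(q[5]),i) for i,s in enumerate((1,-1)) if (q:=manip.inverse_kinematics(p,down(s*np.array(ys)))) is not None]
    return down((1,-1)[min(c)[1]]*np.array(ys))
def st(tag): print(tag,round(manip.current_time(),2),np.round(manip.current_ee_pos(),4),"F",np.round(manip.current_force(),1),"grip",round(manip.current_grip_width(),3),round(manip.current_grip_force(),1))
E
python3 - <<'E'
from h import *
J=np.array([.5224,.1870,0])
# tipping feasibility: mouth direction azimuth a, tilt t
for a in range(0,360,30):
    d=np.array([np.cos(np.radians(a)),np.sin(np.radians(a)),0]); r=[]
    for t in (0,50,90,110):
        T=np.radians(t); up=np.cos(T)*np.array([0,0,1])+np.sin(T)*d
        for s in (1,-1):
            y=s*np.cross([0,0,1],d); z=-up; R=np.column_stack([np.cross(y,z),y,z])
            q=manip.inverse_kinematics(J+[0,0,.2]-.02*d,R); r.append(None if q is None else np.round(q,1).tolist())
    print(a,r[0::2],'|',r[1::2])
R=best(BAR0+[0,0,.1],CX)
manip.set_gripper(.6,40)
manip.move_ptp(BAR0+[0,0,.20],R); manip.move_l(BAR0+[0,0,.097],max_speed=.12); st("at")
manip.set_gripper(0,40); st("grip")
for s in (.07,.12,.134,.138,.140,.142):
    manip.move_l(BAR0+CX*s+[0,0,.097],max_speed=.1); st(s)
    if np.linalg.norm(manip.current_force()[:2])>12: break
E
```

```text
0 [[0.3, 0.4, 1.7, -0.0, 1.1, -1.3], [0.2, 0.8, 1.2, 0.2, 2.0, -1.4], [0.2, 1.1, 1.0, 0.3, 2.6, -1.3], [0.2, 1.2, 1.0, 0.5, 2.8, -1.2]] | [[0.3, 0.4, 1.7, -0.0, 1.1, 1.8], [0.2, 0.8, 1.2, 0.2, 2.0, 1.8], [0.2, 1.1, 1.0, 0.3, 2.6, 1.8], [0.2, 1.2, 1.0, 0.5, 2.8, 2.0]]
30 [[0.3, 0.4, 1.7, -0.0, 1.1, -1.8], [0.3, 0.8, 1.2, -0.2, 2.0, -1.8], [0.3, 1.1, 1.0, -0.3, 2.6, -1.9], [0.3, 1.2, 1.0, -0.5, 2.8, -2.0]] | [[0.3, 0.4, 1.7, -0.0, 1.1, 1.3], [0.3, 0.8, 1.2, -0.2, 2.0, 1.4], [0.3, 1.1, 1.0, -0.3, 2.6, 1.3], [0.3, 1.2, 1.0, -0.5, 2.8, 1.1]]
60 [[0.2, 0.4, 1.7, -0.0, 1.1, -2.4], [0.4, 0.8, 1.3, -0.5, 1.8, -2.1], [0.5, 1.1, 1.1, -0.8, 2.3, -2.2], [0.5, 1.2, 1.1, -1.0, 2.5, -2.3]] | [[0.2, 0.4, 1.7, -0.0, 1.1, 0.8], [0.4, 0.8, 1.3, -0.5, 1.8, 1.0], [0.5, 1.1, 1.1, -0.8, 2.3, 0.9], [0.5, 1.2, 1.1, -1.0, 2.5, 0.8]]
90 [None, [0.5, 0.7, 1.5, -0.7, 1.5, -2.4], [0.6, 1.0, 1.4, -1.1, 2.0, -2.2], [0.6, 1.1, 1.4, -1.3, 2.2, -2.2]] | [[0.2, 0.4, 1.7, -0.0, 1.1, 0.2], [0.5, 0.7, 1.5, -0.7, 1.5, 0.8], [0.6, 1.0, 1.4, -1.1, 2.0, 0.9], [0.6, 1.1, 1.4, -1.3, 2.2, 0.9]]
120 [[0.2, 0.4, 1.7, -0.0, 1.1, 2.8
[... 1990 characters left out ...]
| [[0.3, 0.4, 1.7, -0.0, 1.1, 2.4], [0.1, 0.7, 1.4, 0.5, 1.8, 2.1], [0.0, 1.0, 1.2, 0.8, 2.3, 2.1], [0.0, 1.2, 1.2, 1.0, 2.5, 2.2]]
at 5.58 [ 0.5303 -0.2028  0.0977] F [-0.6 -0.6  1. ] grip 0.598 0.0
grip 6.01 [ 0.5303 -0.2027  0.0976] F [-0.7  0.4  6.2] grip 0.152 40.7
0.07 6.86 [ 0.6001 -0.2115  0.0977] F [ 0.4 -5.4  5.1] grip 0.151 40.6
0.12 7.51 [ 0.6496 -0.2177  0.0977] F [ 0.8 -7.5  5. ] grip 0.151 40.6
0.134 7.8 [ 0.6636 -0.2194  0.0977] F [ 0.2 -7.3  6. ] grip 0.152 40.6
0.138 8.05 [ 0.6673 -0.2199  0.0977] F [-0.2 -9.2  4.4] grip 0.152 40.6
0.14 8.3 [ 0.6681 -0.22    0.0976] F [-7.5 -6.7  9.6] grip 0.156 41.2
0.142 8.55 [ 0.6682 -0.22    0.0976] F [-19.9  -5.   16.4] grip 0.147 42.1
```

```bash
sed -i 's/radians(-6.6)/radians(-7.0)/' h.py
cat >> h.py <<'E'
CASE=np.array([.5044,-.1999,0])
E
python3 - <<'E'
from h import *
manip.set_gripper(.5); 
p=manip.current_ee_pos(); manip.move_l([p[0],p[1],.17],max_speed=.25); st("up")
q=CASE+[-.02,.0,.36]; manip.move_ptp(q,manip.current_tcp_rot())
p,d=manip.grab_frame("wrist"); W=cloud("wrist",d); cv2.imwrite("pics/w1.png",p[:,:,::-1])
print("net",[(np.round(x["at"],3),round(x["confidence"],2)) for x in manip.look_for("wrist","cup")[:2]])
L=(W-CASE)@np.column_stack([CX,CY,[0,0,1]])
hsv=cv2.cvtColor(p,cv2.COLOR_RGB2HSV)
ins=(abs(L[...,0])<.074)&(abs(L[...,1])<.063)
m=ins&(L[...,2]>.070)&(L[...,2]<.081)
pts=L[m][:,:2]*1000; print(len(pts),cv2.minEnclosingCircle(pts.astype(np.float32)),"z",np.median(L[m][:,2]))
A=np.c_[2*pts,np.ones(len(pts))]; s=np.linalg.lstsq(A,(pts**2).sum(1),rcond=None)[0]; print("fit",s[:2],np.sqrt(s[2]+s[0]**2+s[1]**2))
rim=(L[...,2]>.093)&(L[...,2]<.1)&(abs(L[...,0])<.1)&(abs(L[...,1])<.09); print("rim",cv2.minAreaRect((W[rim][:,:2]*1000).astype(np.float32)))
st("end")
E
```

```text
up 9.38 [ 0.6713 -0.2186  0.171 ] F [ 0.2  0.9 -0.8] grip 0.5 0.0
net [(array([ 0.505, -0.199,  0.055]), 0.66)]
358 ((-4.4575700759887695, -33.81068801879883), 73.989013671875) z 0.0754067024052396
fit [-11.92042231 -17.34081731] 44.34842539394503
rim ((503.578125, -199.3492431640625), (146.51394653320312, 167.78421020507812), 82.73336791992188)
end 10.53 [ 0.4848 -0.1999  0.3585] F [-0.  -0.2 -0.2] grip 0.499 0.0
```

View pics/w1.png

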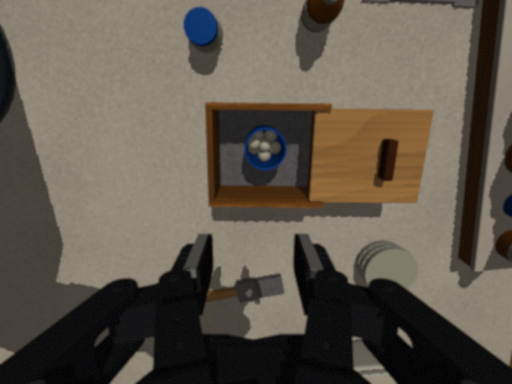

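Wrist view: the lid is fully open on the right, with its bar at (388,160). The cup and its balls are at (265,147), well clear of the case walls. I'll fit the blue rim from a new frame, without moving the arm.

Run:
```python
from h import *
p,d=manip.grab_frame("wrist"); W=cloud("wrist",d)
L=(W-CASE)@np.column_stack([CX,CY,[0,0,1]])
hsv=cv2.cvtColor(p,cv2.COLOR_RGB2HSV)
b=(hsv[...,0]>100)&(hsv[...,0]<130)&(hsv[...,1]>120)&(abs(L[...,0])<.074)&(abs(L[...,1])<.063)
m=b&(L[...,2]>.068)
pts=(L[m][:,:2]*1000).astype(np.float32); print(len(pts),cv2.minEnclosingCircle(pts),cv2.fitEllipse(cv2.convexHull(pts)),"z",np.median(L[m][:,2]))
# blue outer contour ray-projected on rim plane
ct=max(cv2.findContours(b.astype(np.uint8),0,1)[0],key=len)
k=manip.get_calibration("wrist"); n=cv2.undistortPoints(ct.astype(float),k["camera_matrix"],np.array([k["k1"],0,0,0.]))[:,0]
r=np.c_[n,np.ones(len(n))]@k["R"]; o=-k["R"].T@k["t"]; X=o+r*((.076-o[2])/r[:,2])[:,None]
X=((X-CASE)@np.column_stack([CX,CY,[0,0,1]])*1000)[:,:2].astype(np.float32); print("contour",cv2.minEnclosingCircle(X),cv2.fitEllipse(X))
```

```text
1004 ((-17.897335052490234, 2.254445791244507), 56.41118240356445) ((-19.253700256347656, 8.272746086120605), (63.79175567626953, 122.77783966064453), 90.05106353759766) z 0.4239871215937425
contour ((-2.3990671634674072, 10.50985336303711), 32.92189407348633) ((-2.3284077644348145, 10.198599815368652), (59.83818435668945, 65.13055419921875), 4.133101463317871)
```

Run:
```python
from h import *
from scipy.optimize import least_squares
p,d=manip.grab_frame("wrist"); W=cloud("wrist",d)
B=np.column_stack([CX,CY,[0,0,1]]); L=(W-CASE)@B
m=(L[...,2]>.071)&(L[...,2]<.081)&(np.hypot(L[...,0]+.0024,L[...,1]-.0105)<.036)
P=L[m][:,:2]; f=least_squares(lambda c:np.hypot(*(P-c).T)-.0295,[-.0024,.011],loss="soft_l1",f_scale=.001); c=f.x; print(len(P),c,np.std(f.fun))
assert np.hypot(c[0]+.0024,c[1]-.0105)<.005
C=CASE+B[:,:2]@c; np.save("cup.npy",C); R=down(CX)
print(manip.current_tcp_rot()[:,1], manip.inverse_kinematics(C+[0,0,.05],R))
manip.set_gripper(1.0,60)
manip.move_ptp(C+[0,0,.16],R); manip.move_l(C+[0,0,.040],max_speed=.1); st("at")
manip.set_gripper(0,60); st("grip")
manip.move_l(C+[0,0,.06],max_speed=.06); st("lift1")
manip.move_l(C+[0,0,.18],max_speed=.15); st("lift2")
p,d=manip.grab_frame("side"); cv2.imwrite("pics/s2.png",cv2.resize(p[120:340,140:400,::-1],None,fx=2.5,fy=2.5))
```

```text
291 [-0.00243828  0.00950772] 0.0009191670282708304
[ 9.93421589e-01 -1.14514031e-01 -2.87567455e-04] [-4.47921809e-01  5.85967499e-01  1.81209692e+00 -4.44089210e-16
  7.43528238e-01 -3.25748761e-01]
at 13.29 [ 0.5035 -0.1903  0.0406] F [-0.1  0.   0.7] grip 1.001 0.0
grip 13.66 [ 0.5034 -0.1903  0.0409] F [-2.2  1.4  9.1] grip 0.719 63.5
lift1 14.14 [ 0.5032 -0.1902  0.0603] F [-0.9 -0.  -2.6] grip 0.721 65.5
lift2 15.09 [ 0.5026 -0.1899  0.179 ] F [ 0.4 -0.5 -2.9] grip 0.72 65.5
```

View pics/s2.png

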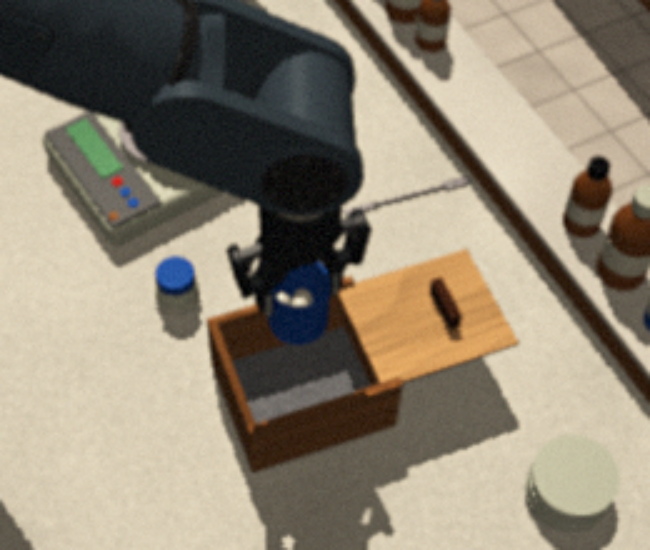

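The cup is held upright at (300,300) with the balls inside. Next, carry it to the jar and tip it.

```bash
cat >> h.py <<'E'
D=np.array([0,1.,0])
def pour_pose(J,t,dH=0):
    T=np.radians(t); z=np.array([0,0,1.]); u=np.cos(T)*z+np.sin(T)*D; w=np.cos(T)*D-np.sin(T)*z
    if t<90: H=min(.09,max(.021,.030/np.tan(max(T,.01))+.009))
    else: H=.021+.058*abs(np.cos(T))
    lip=J-.014*D+[0,0,.122+H+dH]; y=np.array([1.,0,0])
    return lip-.031*w-.036*u, np.column_stack([np.cross(y,-u),y,-u])
E
python3 - <<'E'
from h import *
from scipy.optimize import least_squares
W=cloud("top",np.load("pics/top0.npz")["d"]); m=(W[...,2]>.117)&(W[...,2]<.126)&(np.hypot(W[...,0]-.522,W[...,1]-.187)<.05)
P=W[m][:,:2]; f=least_squares(lambda c:np.hypot(*(P-c).T)-.039,[.522,.187],loss="soft_l1",f_scale=.002); print("jar",len(P),f.x,np.std(f.fun))
J=np.r_[f.x,0]; np.save("jar.npy",J)
Ts=[0,25,45,55,62,69,76,83,90,96,102]
for t in Ts: assert manip.inverse_kinematics(*pour_pose(J,t)) is not None,t
manip.move_ptp(*pour_pose(J,0)); st("over")
for t in Ts[1:]:
    p,R=pour_pose(J,t); manip.move_l(p,R,max_speed=.08 if t<60 else .03)
    if t in(55,76,90,102): st(t)
print(np.round(manip.current_qpos(),2)); manip.dwell(.3)
p,d=manip.grab_frame("side"); cv2.imwrite("pics/s3.png",cv2.resize(p[60:280,100:360,::-1],None,fx=2.5,fy=2.5)); st("end")
E
```

```text
jar 330 [0.52178964 0.18757197] 0.00297532136065645
over 16.4 [0.522  0.1417 0.1759] F [ 0.6 -1.  -1.4] grip 0.722 65.5
55 17.81 [0.522  0.1261 0.1568] F [ 0.3  0.  -1.5] grip 0.717 65.6
76 18.7 [0.5219 0.1309 0.1642] F [-0.1 -0.6 -2.3] grip 0.722 65.6
90 19.38 [0.5219 0.1374 0.1737] F [ 0.3 -0.3 -1.8] grip 0.72 65.7
102 20.36 [0.5218 0.1448 0.1928] F [ 0.  -0.5 -0.9] grip 0.719 65.7
[ 0.59  1.04  1.44 -1.22  2.09  0.93]
end 20.71 [0.5218 0.1448 0.193 ] F [ 0.2 -0.9 -1.1] grip 0.719 65.7
```

View pics/s3.png

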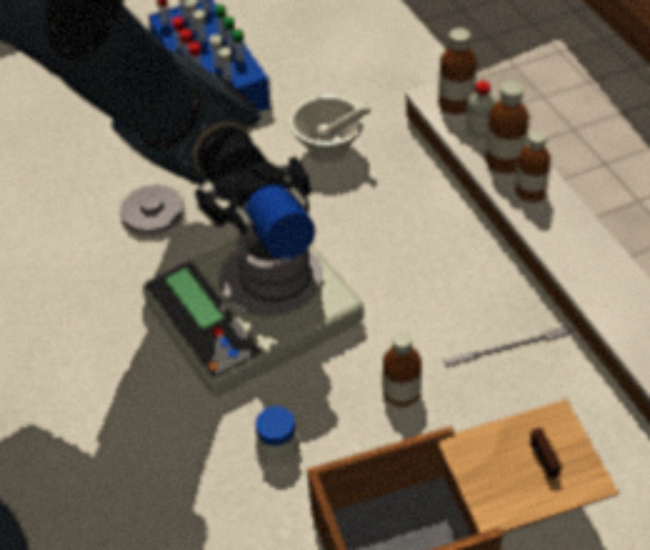

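The cup (280,220) is inverted over the jar, and I see no stray balls on the balance or bench. I'll tip a little further, bring it upright and look in.

Run:
```python
from h import *
J=np.load("jar.npy"); C=np.load("cup.npy")
for t in (112,):
    p,R=pour_pose(J,t); manip.move_l(p,R,max_speed=.03)
manip.dwell(.3); st("112")
for t in (102,90,76,55,35,0):
    p,R=pour_pose(J,t,.004); manip.move_l(p,R,max_speed=.12)
st("up"); manip.move_ptp(C+[0,0,.18],down(CX)); manip.dwell(.2); st("case")
p,d=manip.grab_frame("top"); cv2.imwrite("pics/t4.png",cv2.resize(p[130:290,100:400,::-1],None,fx=2.6,fy=2.6,interpolation=cv2.INTER_CUBIC))
for i in range(7): print([(np.round(x["at"],3),round(x["confidence"],2)) for x in manip.look_for("top",f"ball{i}")]) if i<1 else None
```

```text
112 21.68 [0.5218 0.1519 0.2071] F [0.1 1.  0. ] grip 0.721 65.7
up 24.53 [0.5213 0.1428 0.1789] F [-0.2  0.3 -0.7] grip 0.718 65.7
case 25.99 [ 0.5034 -0.1893  0.18  ] F [-0.6  0.3 -0.7] grip 0.722 65.7
[(array([ 0.757, -0.009,  0.006]), 0.6)]
```

View pics/t4.png

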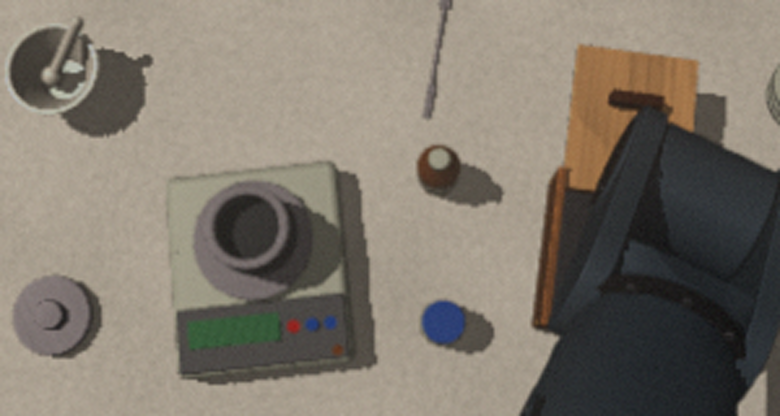

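The cup is light, about 0.7 N, and the bench is clear, but the inside of the jar (250,230) is in deep shadow. I'll check it by depth and with a brightened crop.

Run:
```python
from h import *
J=np.load("jar.npy")
p,d=manip.grab_frame("top"); W=cloud("top",d); r=np.hypot(W[...,0]-J[0],W[...,1]-J[1])
q=W[r<.03]; print("top z hist",np.histogram(q[:,2],bins=np.arange(.055,.13,.005)))
a=p[195:240,172:225,::-1].astype(float); a=np.clip(a*3,0,255).astype(np.uint8); a=cv2.resize(a,None,fx=7,fy=7,interpolation=cv2.INTER_CUBIC)
p,d=manip.grab_frame("side"); W=cloud("side",d); r=np.hypot(W[...,0]-J[0],W[...,1]-J[1]); v=np.argwhere(r<.045); y,x=v.mean(0).astype(int)
q=W[r<.03]; print("side z hist",np.histogram(q[:,2],bins=np.arange(.055,.13,.005)))
b=np.clip(p[y-22:y+23,x-26:x+27,::-1].astype(float)*3,0,255).astype(np.uint8); b=cv2.resize(b,None,fx=7,fy=7,interpolation=cv2.INTER_CUBIC)
cv2.imwrite("pics/j5.png",np.hstack([a,b]))
```

```text
top z hist (array([  0,   0,   0,   0,   0,   0,   0, 139, 216,   8,   0,   0,   0,
         0,   0]), array([0.055, 0.06 , 0.065, 0.07 , 0.075, 0.08 , 0.085, 0.09 , 0.095,
       0.1  , 0.105, 0.11 , 0.115, 0.12 , 0.125, 0.13 ]))
side z hist (array([0, 0, 0, 0, 0, 0, 0, 0, 0, 0, 0, 0, 0, 0, 0]), array([0.055, 0.06 , 0.065, 0.07 , 0.075, 0.08 , 0.085, 0.09 , 0.095,
       0.1  , 0.105, 0.11 , 0.115, 0.12 , 0.125, 0.13 ]))<stdin>:6: RuntimeWarning: Mean of empty slice.
  ret = um.true_divide(
<stdin>:6: RuntimeWarning: invalid value encountered in cast
<stdin>:8: RuntimeWarning: overflow encountered in scalar subtract
Traceback (most recent call last):
cv2.error: OpenCV(4.12.0) /io/opencv/modules/imgproc/src/resize.cpp:4208: error: (-215:Assertion failed) !ssize.empty() in function 'resize'
```

Run:
```python
from h import *
J=np.load("jar.npy"); z=np.load("pics/top0.npz")
p,d=manip.grab_frame("top")
for n,P,dd in(("before",z["p"],z["d"]),("now",p,d)):
    W=cloud("top",dd); r=np.hypot(W[...,0]-J[0],W[...,1]-J[1])
    print(n,np.histogram(W[r<.03][:,2],bins=np.arange(.055,.13,.005))[0],P[r<.03].mean(), (dd==0)[195:240,172:225].sum())
ims=[cv2.resize(np.clip(x[195:240,172:225,::-1].astype(float)*2.5,0,255).astype(np.uint8),None,fx=7,fy=7) for x in(z["p"],p)]
cv2.imwrite("pics/j5.png",np.hstack(ims))
p,d=manip.grab_frame("wrist"); cv2.imwrite("pics/w5.png",p[:,:,::-1])
```

```text
before [  0   0   0   0   0   0   3 125 232   5   0   0   0   0   0] 39.726027397260275 6
now [  0   0   0   0   0   0   2 139 214   7   0   0   0   0   0] 49.53130755064457 8
```

View pics/j5.png

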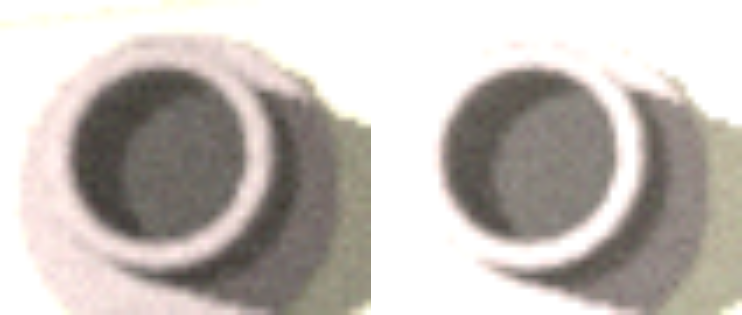

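View pics/w5.png

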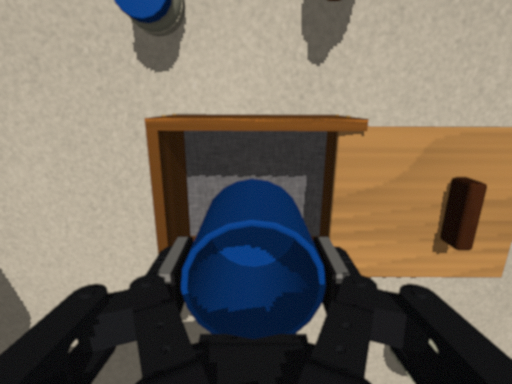

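The cup is empty and upright, but the top view shows no balls in the jar. Next step: locate the balls by comparing with the first frame.

Run:
```python
from h import *
z=np.load("pics/top0.npz"); p,d=manip.grab_frame("top"); W=cloud("top",d); W0=cloud("top",z["d"])
g=cv2.cvtColor(p,cv2.COLOR_RGB2GRAY).astype(float); g0=cv2.cvtColor(z["p"],cv2.COLOR_RGB2GRAY).astype(float)
dz=np.abs(W[...,2]-W0[...,2])>.008
n,l,s,c=cv2.connectedComponentsWithStats(dz.astype(np.uint8))
for i in range(1,n):
    if s[i,4]>=6: q=W[l==i]; print("dz",s[i,4],np.round(c[i]),np.round(np.nanmean(q,0),3))
print([(np.round(x["at"],3),round(x["confidence"],2)) for x in manip.look_for("top","ball3")])
p,d=manip.grab_frame("side")
for n in("ball0","jar"): print(n,[(np.round(x["at"],3),round(x["confidence"],2)) for x in manip.look_for("side",n)])
cv2.imwrite("pics/s6.png",cv2.resize(p[:,:,::-1],(800,600)))
```

```text
dz 35 [12.  4.] [ 1.87   1.492 -0.752]
dz 24 [39.  5.] [ 1.853  1.32  -0.75 ]
dz 28 [48.  4.] [ 1.859  1.264 -0.754]
dz 26 [78.  4.] [ 1.851  1.084 -0.75 ]
dz 18 [86.  1.] [ 1.866  1.035 -0.751]
dz 8 [122.   1.] [ 1.86   0.822 -0.749]
dz 9 [130.   2.] [ 1.854  0.778 -0.752]
dz 17 [149.   3.] [ 1.843  0.669 -0.75 ]
dz 10 [160.   2.] [ 1.852  0.608 -0.755]
dz 25 [164.   6.] [ 1.824  0.579 -0.752]
dz 22 [183.   3.] [ 1.844  0.475 -0.751]
dz 6 [190.   3.] [ 1.847  0.433 -0.752]
dz 21 [220.   3.] [ 1.841  0.266 -0.75 ]
dz 18 [233.   5.] [ 1.828  0.189 -0.751]
dz 11 [238.   2.] [ 1.847  0.163 -0.748]
dz 10 [251.   1.] [ 1.858  0.09  -0.755]
dz 18 [262.   4.] [ 1.834  0.027 -0.751]
dz 12 [280.   1.] [ 1.856 -0.073 -0.747]
dz 6 [292.   1.] [ 1.855 -0.141 -0.748]
dz 30 [296.   4.] [ 1.839 -0.164 -0.75 ]
dz 11 [315.   1.] [ 1.859 -0.268 -0.747]
dz 6 [328.   2.] [ 1.856 -0.342 -0.751]
dz 21 [344.   3.] [ 1.852 -0.428 -0.749]
dz 10 [361.   1.] [ 1.867 -0.526 -0.753]
dz 7 [368.   2.] [ 1.864 -0.565 -0.754]
dz 15 [375.   3.] [ 1.852 -0.605 -0.748]
dz 6 [385.   1.] [ 1.867 -0.663 -0.749]
dz 6 [389.
[... 19986 characters left out ...]
 ]
dz 8 [219.  78.] [ 1.382  0.251 -0.75 ]
dz 6 [274.  78.] [ 1.384 -0.038 -0.753]
dz 6 [330.  77.] [ 1.392 -0.34  -0.753]
dz 6 [406.  77.] [ 1.403 -0.745 -0.755]
dz 8 [14. 80.] [ 1.377  1.39  -0.755]
dz 6 [46. 80.] [ 1.373  1.197 -0.748]
dz 11 [260.  80.] [ 1.337  0.031 -0.683]
dz 16 [368.  80.] [ 1.378 -0.538 -0.752]
dz 6 [378.  79.] [ 1.385 -0.595 -0.752]
dz 13 [443.  81.] [ 1.383 -0.946 -0.752]
dz 8 [470.  81.] [ 1.296 -0.994 -0.573]
dz 6 [463.  82.] [ 1.321 -0.992 -0.638]
dz 7 [491.  83.] [ 1.206 -1.    -0.419]
dz 24650 [317. 295.] [ 0.378 -0.09   0.585]
dz 228 [  8. 377.] [0.061 0.736 0.001]
dz 33 [ 44. 382.] [0.054 0.626 0.   ]
[]
ball0 [(array([ 0.454, -0.467,  0.016]), 0.29)]
jar []
```

View pics/s6.png

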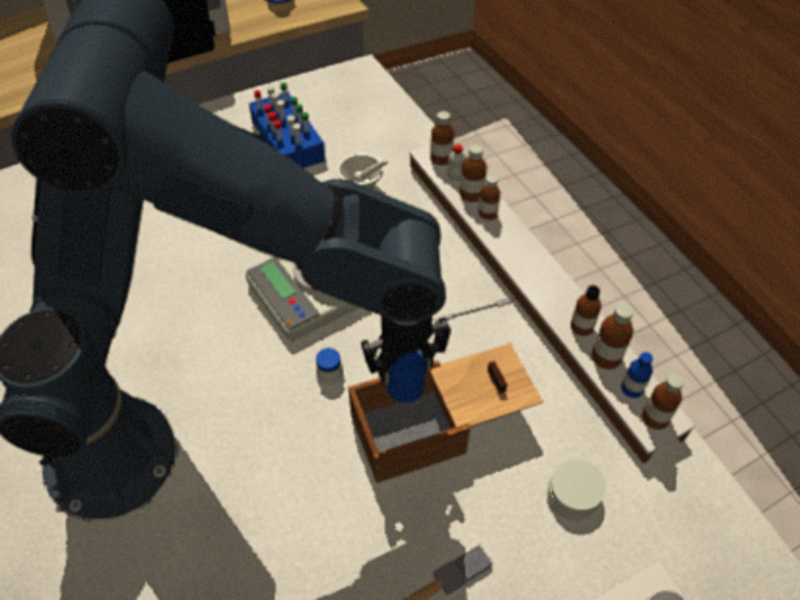

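The side view shows no balls on the bench, and no depth changed anywhere outside the arm's own footprint. The cup hangs upright over the case at (405,375). The jar's depth reads flat at about 95 mm both before and after the pour, so the top camera can't settle whether the balls are inside. I'll put the cup down, then look straight into the jar with the wrist camera and save the one picture I have left for that.

Run:
```python
from h import *
J=np.load("jar.npy"); C=np.load("cup.npy")
manip.move_l(C+[0,0,.06],max_speed=.12); manip.move_l(C+[0,0,.0405],max_speed=.03); st("down")
manip.set_gripper(1.0); st("open"); manip.move_l(C+[0,0,.16],max_speed=.15)
# wrist camera offset in tool frame
k=manip.get_calibration("wrist"); o=-k["R"].T@k["t"]; off=manip.current_tcp_rot().T@(o-manip.current_ee_pos()); print("cam off",off,"view",manip.current_tcp_rot().T@k["R"][2])
R=down([1,0,0]); p=J+[0,0,.30]-R@np.array([off[0],off[1],0]); manip.move_ptp(p,R)
p,d=manip.grab_frame("wrist"); W=cloud("wrist",d); np.savez("pics/w7.npz",p=p,d=d); st("look")
for n in("ball0","ball1","jar"): print(n,[(np.round(x["at"],3),round(x["confidence"],2)) for x in manip.look_for("wrist",n)][:8])
r=np.hypot(W[...,0]-J[0],W[...,1]-J[1]); print(np.histogram(W[r<.03][:,2],bins=np.arange(.055,.13,.005))[0])
v=np.argwhere((r<.06)&(W[...,2]>.05)); (y0,x0),(y1,x1)=v.min(0),v.max(0); print(y0,y1,x0,x1)
np.save("pics/box.npy",[y0,y1,x0,x1])
# cup in case
pt,dt=manip.grab_frame("top"); Wt=cloud("top",dt); L=(Wt-CASE)@np.column_stack([CX,CY,[0,0,1]])
m=(L[...,2]>.068)&(L[...,2]<.082)&(abs(L[...,0])<.06)&(abs(L[...,1])<.06); print("cup rim",m.sum(),np.median(L[m],0),L[m].max(0))
a=cv2.resize(np.clip(p[y0:y1,x0:x1,::-1].astype(float)*1.8,0,255).astype(np.uint8),(390,390)); b=cv2.resize(pt[180:280,290:390,::-1],(390,390))
cv2.imwrite("pics/m7.png",np.hstack([a,b]))
```

```text
down 28.49 [ 0.5029 -0.19    0.041 ] F [-5.2  2.6 12.4] grip 0.72 67.0
open 28.86 [ 0.5031 -0.1902  0.0403] F [ 0.5 -0.2 -0.5] grip 1.002 0.0
cam off [ 0.07328227  0.00043774 -0.14268579] view [-2.89062365e-01 -6.69402372e-04  9.57310034e-01]
look 31.12 [0.5214 0.1133 0.2992] F [-0.5  0.  -0.7] grip 0.998 0.0
ball0 []
ball1 []
jar [(array([0.523, 0.193, 0.097]), 0.95)]
[   0    0    0    0    0    0    0  633 1680    0    0    0    0    0
    0]
51 383 145 358
cup rim 99 [-0.00433762  0.00900701  0.0748863 ] [0.025753   0.03996403 0.08000705]
```

View pics/m7.png

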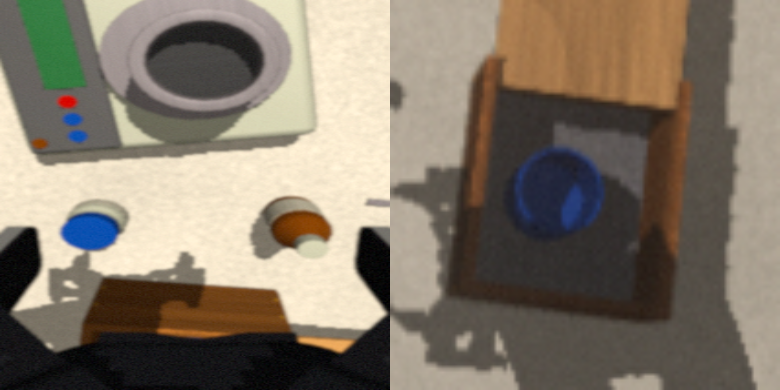

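The left half shows the jar at (205,60), still reading as a flat dark floor. The right half shows the cup upright in the case at (560,192). Next I'll search the unobstructed bench for balls in both fixed cameras, restricted to the work surface.

Run:
```python
from h import *
J=np.load("jar.npy"); z0=np.load("pics/top0.npz")
p,d=manip.grab_frame("top"); W=cloud("top",d); W0=cloud("top",z0["d"])
b=(W0[...,2]>-.03)&(W[...,0]<.95)&(abs(W[...,1])<.75)&(W[...,2]<.14)
m=((W[...,2]-W0[...,2])>.007)&b; n,l,s,c=cv2.connectedComponentsWithStats(m.astype(np.uint8))
print("top risen",[(s[i,4],np.round(np.median(W[l==i],0),3)) for i in range(1,n) if s[i,4]>=5])
print([(np.round(x["at"],3),round(x["confidence"],2)) for x in manip.look_for("top","ball0")])
z1=np.load("pics/side0.npz"); p1,d1=manip.grab_frame("side"); S=cloud("side",d1); S0=cloud("side",z1["d"])
b=(S0[...,2]>-.03)&(S[...,0]<.95)&(S[...,2]<.14); m=((S[...,2]-S0[...,2])>.007)&b; n,l,s,c=cv2.connectedComponentsWithStats(m.astype(np.uint8))
print("side risen",[(s[i,4],np.round(np.median(S[l==i],0),3)) for i in range(1,n) if s[i,4]>=5])
print([(np.round(x["at"],3),round(x["confidence"],2)) for x in manip.look_for("side","ball0")])
for nm,Q in(("top0",W0),("top",W),("side0",S0),("side",S)):
    r=np.hypot(Q[...,0]-J[0],Q[...,1]-J[1]); q=Q[(r<.025)&(Q[...,2]<.112)]; print(nm,len(q),np.round(np.percentile(q[:,2],[5,50,95]) if len(q) else 0,4))
w=np.load("pics/w7.npz")
```

```text
top risen [(np.int32(2245), array([ 0.656, -0.218,  0.09 ]))]
[]
side risen [(np.int32(5), array([0.945, 0.572, 0.003])), (np.int32(2068), array([ 0.657, -0.225,  0.09 ]))]
[]
top0 258 [0.0922 0.0959 0.0986]
top 147 [0.0922 0.0955 0.0992]
side0 95 [0.0926 0.0955 0.0989]
side 95 [0.0926 0.0957 0.099 ]
```

Nothing new has appeared on the bench or balance. Every camera reads the jar as a surface at about 95 mm both before and after the pour. The true bore floor is at 70 mm, so one layer of balls, with tops at 90 mm, would lie below that surface unseen. The cup was seen empty and the side view during the pour showed no spill, so the balls should be in the jar. I'll close the lid.

Run:
```python
from h import *
B=np.array([.6682,-.2200,0]); R=down(CX)
manip.set_gripper(.6,40)
manip.move_ptp(B+[0,0,.20],R); manip.move_l(B+[0,0,.097],max_speed=.12); st("at")
manip.set_gripper(0,40); st("grip")
for s in (.07,.12,.134,.137,.139,.141,.143,.145):
    manip.move_l(B-CX*s+[0,0,.097],max_speed=.1); st(s)
    if s>.13 and manip.current_force()@CX>10: break
manip.set_gripper(.6); p=manip.current_ee_pos(); manip.move_l([p[0],p[1],.25],max_speed=.25); st("up")
manip.move_ptp([.25,.25,.35],down([0,1,0])); manip.dwell(.2)
p,d=manip.grab_frame("top"); W=cloud("top",d); m=(W[...,2]>.105)&(W[...,2]<.12)&(W[...,1]<-.1)&(W[...,1]>-.3)&(W[...,0]>.4)
q=(W[m]-CASE)@np.column_stack([CX,CY,[0,0,1]]); print("bar",m.sum(),cv2.minAreaRect((q[:,:2]*1000).astype(np.float32)))
W0=cloud("top",np.load("pics/top0.npz")["d"]); dz=W[...,2]-W0[...,2]
b=(W0[...,2]>-.03)&(W[...,0]<.95)&(W[...,0]>.38)&(abs(W[...,1])<.75)&(np.abs(dz)>.01); n,l,s,c=cv2.connectedComponentsWithStats(b.astype(np.uint8))
print("changed",[(s[i,4],np.round(np.median(W[l==i],0),3)) for i in range(1,n) if s[i,4]>=8])
st("end")
```

```text
at 34.38 [ 0.6687 -0.2201  0.098 ] F [-0.8 -0.  -0.8] grip 0.601 0.0
grip 34.8 [ 0.668  -0.22    0.0977] F [-4.6  1.2  5.5] grip 0.156 39.8
0.07 35.65 [ 0.5991 -0.2114  0.0976] F [-1.5  2.3  7. ] grip 0.151 40.1
0.12 36.3 [ 0.5494 -0.2051  0.0976] F [-0.5  3.7  8.2] grip 0.155 40.2
0.134 36.59 [ 0.5354 -0.2033  0.0976] F [-0.6  4.2  8.5] grip 0.153 40.2
0.137 36.84 [ 0.5327 -0.203   0.0976] F [-1.2  5.1  9. ] grip 0.153 40.3
0.139 37.09 [ 0.5309 -0.2028  0.0976] F [0.5 5.5 8.8] grip 0.154 40.3
0.141 37.34 [ 0.5291 -0.2026  0.0976] F [-0.1  4.6  8.4] grip 0.151 40.2
0.143 37.59 [ 0.5289 -0.2026  0.0977] F [12.5  3.5 -0.1] grip 0.151 40.4
up 38.8 [ 0.5255 -0.2024  0.2486] F [-0.7 -0.7 -0.2] grip 0.606 0.0
bar 219 ((208.74058532714844, 1.5255889892578125), (387.6936340332031, 127.46440887451172), 11.250879287719727)
changed [(np.int32(63), array([ 0.604, -0.226,  0.001])), (np.int32(32), array([ 0.539, -0.206,  0.091])), (np.int32(31), array([ 0.52 , -0.205,  0.112]))]
end 41.0 [0.2503 0.2499 0.3499] F [ 0.6 -0.5 -0. ] grip 0.598 0.0
```

Run:
```python
from h import *
p,d=manip.grab_frame("top"); W=cloud("top",d); W0=cloud("top",np.load("pics/top0.npz")["d"])
B=np.column_stack([CX,CY,[0,0,1]])
for n,Q in(("before",W0),("now",W)):
    L=(Q-CASE)@B
    m=(L[...,2]>.105)&(L[...,2]<.12)&(abs(L[...,0])<.09)&(abs(L[...,1])<.05); q=L[m]
    print(n,m.sum(),cv2.minAreaRect((q[:,:2]*1000).astype(np.float32)))
    e=(L[...,2]>.085)&(L[...,2]<.0935)&(abs(L[...,1])<.05)&(abs(L[...,0])<.2); print("lid x-range",np.percentile(L[e][:,0],[0.5,99.5]))
    r=(L[...,2]>.0935)&(L[...,2]<.1)&(abs(L[...,1])<.09)&(abs(L[...,0])<.2); print("wall x-range",np.percentile(L[r][:,0],[.5,99.5]))
```

```text
before 120 ((25.663223266601562, 0.43585777282714844), (14.235023498535156, 56.49065017700195), 0.8573746681213379)
lid x-range [-0.07737463  0.08406371]
wall x-range [-0.08451976  0.08075486]
now 115 ((21.972183227539062, 0.5151691436767578), (56.29248046875, 14.167201042175293), 89.74697875976562)
lid x-range [-0.08211349  0.08045373]
wall x-range [-0.08480264  0.08015643]
```

```bash
python3 -c "
from bench import manip
print(manip.current_time(), manip.sign_off())"
```

```text
the job is handed in; nothing more can be done
41.05 None
```

I handed the job in at 41 s: the cup is upright in the case, the lid is shut against its stop, and the cameras show nothing else moved; all seven balls should be in the jar, but I never saw them there (the cup came back empty and none turned up on the bench).

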